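# Bleed the dosing pump and draw its rod to the set mark

## Task

Get the dosing pump with the wide barrel ready for a dose: press the bleed plunger on its base fully down and let it come back up; then draw its T-handle rod up against the spring until the collar on the rod is level with the pointer on its gauge, and finish while holding it there. Leave the slim pump, both pointers and everything else on the bench where they are.

Things in the scene. Friction and masses are not known exactly. Their poses are not given: they have to be found in the camera images.
- wide_pump: The wide pump (the one to use). Fixed base 240 x 150 x 20 mm; origin under its centre, x lengthwise. At (50, -20) mm an upright aluminium barrel, 68 mm in diameter, top 100 mm above the table, the rod coming out of it. At (50, 50) mm a gauge post, 180 mm tall, with a pointer. At (-70, 0) mm the bleed valve, a steel column 44 mm across under a round plunger cap.
- wide_handle (a point): Black T-handle bar on the wide pump's rod, 70 mm long (its y axis) x 16 mm wide (its x axis) x 22 mm tall; the point is the bar's centre, 203 mm above the table at rest. It slides straight up with the rod, does not turn, and can be grasped from above across its 16 mm width; the gauge post, 70 mm from it towards +y, is lower.
- wide_rod (a joint): How far (m) the wide pump's rod is drawn up out of the barrel: 0 at rest, 0.075 at its stop. An inner spring pulls it back: about 4 N at the start of the pull, 13 N at 0.06; let go, it returns to 0.
- wide_collar (a point): Centre of the dark round collar, 34 mm in diameter and 6 mm thick, on the wide pump's rod, 95 mm below the handle's centre; at rest just on top of the barrel, 108 mm above the table. It rises with the rod.
- wide_pointer_tip (a point): The length mark: tip of the level pointer arm (4 mm thick) on the wide pump's gauge post, 24 mm beside the rod's axis, 28 to 60 mm above the collar's rest height. The rod is at its mark when collar and tip are level: joint wide_rod then equals the tip's height minus the collar's height at rest. Clamped by friction only; must stay as set.
- wide_plunger (a joint): Stroke (m) of the wide pump's bleed plunger: 0 up, 0.016 fully down; a spring of 3.5 N (up) to 9 N (down) brings it back.
- wide_plunger_top (a point): Centre of the top of the wide pump's bleed plunger, a flat black round cap 32 mm in diameter and 8 mm thick, 123 mm above the table when up; pressed straight down.
- slim_pump: The slim pump (leave alone). Fixed base 240 x 150 x 20 mm; origin under its centre, x lengthwise. At (50, -20) mm an upright aluminium barrel, 36 mm in diameter, top 100 mm above the table, the rod coming out of it. At (50, 50) mm a gauge post, 180 mm tall, with a pointer. At (-70, 0) mm the bleed valve, a steel column 44 mm across under a round plunger cap. Else as the wide one.
- slim_rod (a joint): How far (m) the slim pump's rod is drawn up; 0 at rest.
- slim_plunger (a joint): Stroke (m) of the slim pump's bleed plunger; 0 up.
- slim_pointer_tip (a point): Tip of the pointer on the slim pump's gauge post.
- jar: Closed glass jar, 44 mm in diameter, 70 mm tall, origin at its foot; stands between the pumps.
- paddle: Flat wooden stirring paddle, 200 x 24 x 6 mm, lying between the pumps; origin under its centre.
- pot: Open white mixing pot, 110 mm in diameter, 110 mm tall, origin at its foot.
- tin: Paint tin, 90 mm in diameter, 100 mm tall, origin at its foot.
- tin_lid: Round steel tin lid, 100 mm in diameter, 10 mm thick, lying flat; origin under its centre.
- swatches: Closed deck of colour cards, 50 x 120 x 25 mm; origin under its centre.
- small_tin: Small paint tin, 72 mm in diameter, 85 mm tall, origin at its foot.

How it is judged:
By the outcome, as a careful person would: the job done as asked, in the order asked, and still so for the second after the job is handed in, while the arm keeps its last pose, push and grip.
It also fails if it takes over 54 s, if anything falls off the work surface, if the arm or the gripper's body presses on something with over 40 N, if the wrist force passes 120 N, or if a joint passes its speed limit or range.

## Robot

A 7-joint arm with a two-finger parallel gripper is mounted at the origin on the work surface. World frame = base frame: x ahead of the robot, y to its left, z up, the work surface at z = 0. Lengths are in m, angles in rad, forces in N, time in s.
With the tool pointing down it reaches from about 0.4 to 0.85 m from the base axis. Payload 4.5 kg.
Tool frame: the origin (TCP) lies at the very end of the fingers, on their centre line; the grasp point (between the pads) lies 19 mm behind it; z points along the fingers, y is the direction in which the jaws open and shut (so a half turn about z gives the same grasp; the last joint's range is limited). The gripper opens to 88 mm and grips with 3 to 60 N. Pads are 18 mm wide; open, the fingers measure 123 mm over their backs; the gripper's body (75 mm by 187 mm) begins 45 mm behind the grasp point.
Start: joints at [1.217, 0.689, -0.195, 1.565, 0.157, 0.902, -0.215], TCP at [0.236, -0.579, 0.239] pointing down, gripper open.
Joint ranges: [-3.01, 3.01], [-0.46, 2.08], [-1.47, 1.51], [0.13, 2.56], [-1, 4.14], [0.04, 2.09], [-2.66, 2.66]. Speed limits (rad/s): [2.57, 2.57, 3.14, 3.14, 3.14, 3.14, 3.14].

## Interface

Orientations are given as a unit quaternion [x, y, z, w].
In Python, from plant import telemetry, imaging, r gives the robot as it stands.
- The arm moves only by the shell command python3 -m creep 'ROWS' [FORCE]. ROWS is JSON, a list of rows, each a list of 5 numbers: the closure in counts, from 0 (fully open) to 255 (shut), then the shift along the tool's x, y, z in m, then the turn about the tool's z in degrees. In form: [[fingers, x, y, z, yaw], ...]. A call has 1 to 10 rows; each row is the pose to reach, as a shift and turn from the pose commanded when the call began, along the tool's axes at that moment; what a row does not reach only later rows make up. A row lasts 1/8 s, in which the tool goes at most 62.5 mm and 10.7 degrees, less where a joint would pass 70% of its speed; a pose out of reach is approached as far as the arm can. A call with a gripper value outside its range is refused whole. The fingers move at their own pace and stop on an object; FORCE is the grip in N (left out, the last holds). Time passes only in rows, so rows that repeat a pose let the fingers close. It gives the time, the measured TCP pose, the force and the opening at its end, in the units of the state.
- telemetry.get_state(): the state, without advancing time (a new reading comes with each control period).
- imaging.snapshot(name): name is "side" or "top"; returns a dict with "image" (400x640x3 uint8, blue, green, red), "camera_matrix" (3x3 intrinsics, pixels), "R" (3x3) and "t" (3): a world point X has camera coordinates R X + t. Camera axes: x right, y down, z forward; pixel columns grow to the right and rows downward; lengths in m; the calibration is good to about 2 mm. A picture is of the moment at which its call begins. There is no depth.
- r.finish_job(): hands the job in, once; it reports no verdict.
Trained networks look in a picture, given as the dict that the camera call returned (one of the last four; its "shot" number tells which), for a name from the list of things; names that differ only in an ending like _2 or _b are one class to them, and where a whole thing is asked for, a point or a joint stands for the part that bears it (a point fixed in the world has none). Each returns a list of dicts, best first, with "score" (0 to 1); they miss things now and then, are a little off and sometimes report something else, mostly with a low value. They report only what shows in the picture. A call takes as long as a camera call.
- imaging.boxes_of(picture, target): "rect" ([left, top, right, bottom] in pixels, round what is visible of it).
- imaging.trace(picture, target): "pixels" (400x640 bool, what is visible of it) and "rect" ([left, top, right, bottom] in pixels, round what is visible of it).
- imaging.place_of(picture, target): "location" ([row, column] in pixels: a listed point, or the origin of a listed thing).
The state is a dict: "clock": time; "q": joint angles; "qd": joint speeds; "joint_torque": joint torques, N m; "tool_pos": TCP position; "eef_rot": TCP orientation; "contact_force": force on the tool from outside, world axes, zero at the start; "moment": the same for the moment, N m; "opening": opening from 0.0 (shut) to 1.0 (fully open).
Only numpy, scipy, OpenCV 4.12 (cv2) and the standard library are available. Lean on these libraries where they do the work, as an engineer would, in place of code of your own. Each camera call takes 0.05 s, during which the arm holds its last target.

## Working session

There is one attempt and no reset: what is moved stays moved. The work goes in short steps, Python scripts to look and compute and a shell command to move; the robot and the scene stay as the last step left them, time stands still between calls to the robot, and variables do not carry over. Pictures are saved under pics/ and viewed, and the job is handed in when it is done.

```bash
ls; mkdir -p pics; python3 - <<'E'
from plant import telemetry, imaging, r
import cv2,numpy as np,pickle
s=telemetry.get_state()
for k,v in s.items(): print(k,np.round(v,4))
for n in ["side","top"]:
    p=imaging.snapshot(n); cv2.imwrite(f"pics/{n}0.png",p["image"]); 
    print(n,np.round(p["camera_matrix"],1).tolist(),np.round(p["R"],3).tolist(),np.round(p["t"],3).tolist())
    pickle.dump(p,open(f"{n}0.pkl","wb"))
    for t in ["wide_handle","wide_collar","wide_pointer_tip","wide_plunger_top","wide_pump","slim_pump"]:
        print(t,[(np.round(d["location"],1).tolist(),round(d["score"],2)) for d in imaging.place_of(p,t)])
E
```

```text
pics
clock 0.0
q [ 1.2168  0.69   -0.1945  1.5663  0.1573  0.9025 -0.2151]
qd [ 0.0009 -0.0002  0.0004  0.0003 -0.0018  0.0005 -0.0003]
joint_torque [-1.50000e-03 -5.27580e+01 -1.26680e+00 -1.53433e+01 -5.25000e-02
  6.60000e-03  1.00000e-04]
tool_pos [ 0.2361 -0.578   0.2379]
eef_rot [ 9.813e-01  1.927e-01 -2.000e-04 -9.000e-04]
contact_force [-0.1537  0.5145 -0.3574]
moment [-0.0526  0.0185 -0.048 ]
opening 1.0047
side [[414.6, 0.0, 308.8], [0.0, 414.6, 197.2], [0.0, 0.0, 1.0]] [[-0.999, -0.042, -0.007], [-0.024, 0.685, -0.728], [0.035, -0.727, -0.686]] [0.597, 0.129, 1.477]
wide_handle [([157.0, 312.1], 0.65), ([354.8, 324.8], 0.41), ([144.2, 310.3], 0.4)]
wide_collar [([162.9, 310.0], 0.51)]
wide_pointer_tip [([159.0, 309.7], 0.36)]
wide_plunger_top [([163.3, 340.9], 0.55)]
wide_pump [([187.4, 322.4], 0.91)]
slim_pump [([266.2, 332.8], 0.74)]
top [[407.8, 0.0, 319.0], [0.0, 407.8, 204.6], [0.0, 0.0, 1.0]] [[-0.026, -1.0, -0.004], [-0.975, 0.027, -0.222], [0.222, -0.002, -0.975]] [0.021, 0.634, 1.308]
wide_handle [([203.4, 398.1], 0.54)]
wide_collar [([209.3, 393.3], 0.66), ([239.8, 184.8], 0.27)]
wide_pointer_tip [([204.3, 390.0], 0.45), ([203.1, 397.8], 0.32)]
wide_plunger_top [([245.4, 398.4], 0.57), ([257.3, 448.8], 0.17)]
wide_pump [([228.9, 386.6], 0.66)]
slim_pump [([239.8, 270.5], 0.57), ([178.0, 300.0], 0.16)]
```

```bash
python3 - <<'E'
import cv2,pickle
for n,(a,b,c,d) in dict(side=(100,400,210,430),top=(150,350,210,470)).items():
    im=pickle.load(open(n+"0.pkl","rb"))["image"]
    cr=im[a:b,c:d] 
    cv2.imwrite(f"pics/{n}0crop.png",cv2.resize(cr,None,fx=(2 if n=="side" else 3),fy=(2 if n=="side" else 3),interpolation=cv2.INTER_CUBIC))
E
```

```text
(no output)
```

View pics/side0.png

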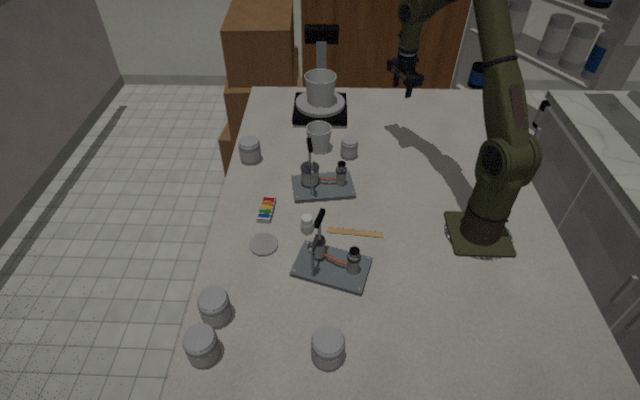

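View pics/top0.png

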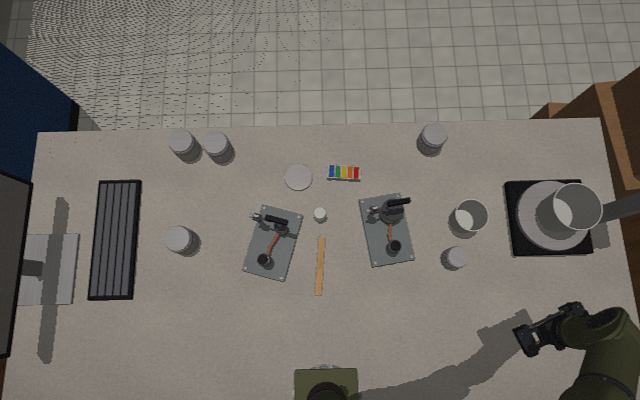

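The wide pump is at side (322,185) and top (387,230). The slim one is at side (332,265) and top (272,243). I'll zoom in on the wide pump.

```bash
python3 - <<'E'
import cv2,pickle
for n,(a,b,c,d),f in [("side",(130,210,280,370),8),("top",(185,275,350,425),8)]:
    im=pickle.load(open(n+"0.pkl","rb"))["image"]
    cv2.imwrite(f"pics/{n}0z.png",cv2.resize(im[a:b,c:d],None,fx=f-1.5 if n=="top" else f,fy=f-1.5 if n=="top" else f,interpolation=cv2.INTER_CUBIC))
E
```

```text
(no output)
```

View pics/side0z.png

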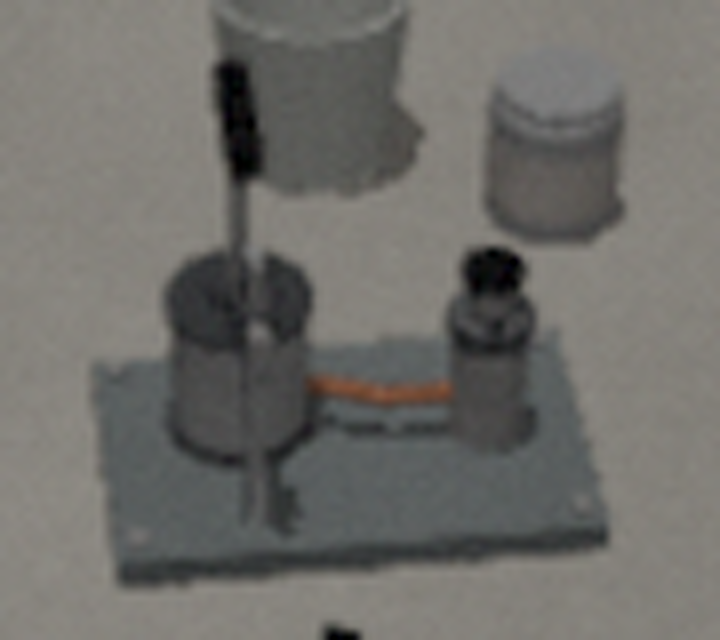

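View pics/top0z.png

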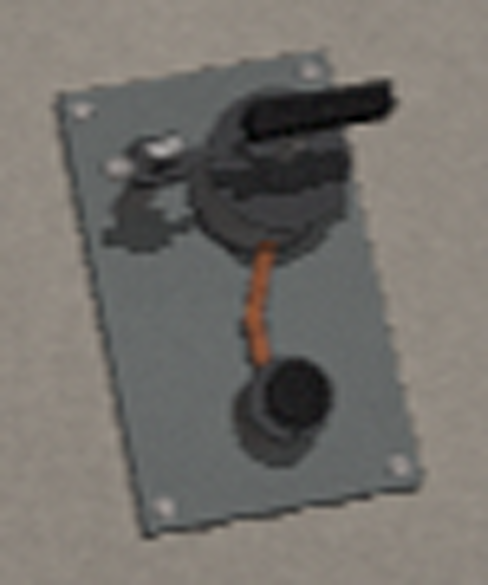

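```bash
cat > h.py <<'E'
import numpy as np,pickle,cv2
from scipy.optimize import least_squares
cams={n:pickle.load(open(n+"0.pkl","rb")) for n in("side","top")}
def proj(n,X):
    c=cams[n]; X=np.atleast_2d(X); q=(np.array(c["R"])@X.T).T+np.array(c["t"]); q=q@np.array(c["camera_matrix"]).T
    return q[:,:2]/q[:,2:]
def T(p,L):
    x,y,a=p[:3]; L=np.atleast_2d(L); c,s=np.cos(a),np.sin(a)
    return np.c_[x+c*L[:,0]-s*L[:,1],y+s*L[:,0]+c*L[:,1],L[:,2]]
E
cat > fit.py <<'E'
from h import *
C=[[.12,.075,.02],[.12,-.075,.02],[-.12,-.075,.02],[-.12,.075,.02],[-.07,0,.123],[.05,-.02,.205]]
top=np.array([[60,95],[325,52],[420,485],[145,532],[299,396],[320,108]])/6.5+[350,185]-.42
side=np.array([[118,565],[95,368],[558,340],[607,532],[495,265],[238,120]])/8+[280,130]-.44
def f(p,o=(1,1)):
    return np.r_[(proj("top",T(p,C))-top+p[3:5]).ravel(),(proj("side",T(p,C))-side+p[5:7]).ravel(),p[3:7]]
s=least_squares(f,[.6,-.18,0,0,0,0,0],loss="soft_l1")
print(np.round(s.x,4)); print(np.round(f(s.x)[:24].reshape(2,-1,2),1).tolist())
np.save("pose.npy",s.x)
p=s.x
for nm,L in dict(handle=[.05,-.02,.203],plunger=[-.07,0,.123],post=[.05,.05,.18],tip28=[.05,.004,.136],tip60=[.05,.004,.168],collar=[.05,-.02,.108]).items():
    X=T(p,L); print(nm,X.round(4),[(proj(n,X)+p[3+2*i:5+2*i]).round(1).tolist() for i,n in enumerate(("top","side"))])
E
python3 fit.py
```

```text
[ 0.5532 -0.2246  0.1393  0.3127 -0.2082  0.2821  1.0515]
[[[-0.5, -0.1], [0.5, -0.4], [0.5, 0.3], [-0.4, 0.4], [-0.1, -0.6], [-0.2, 0.6]], [[-0.5, -0.0], [-0.2, -0.6], [0.0, -1.0], [0.5, -0.4], [-0.1, 0.8], [0.0, 0.3]]]
handle [[ 0.6055 -0.2374  0.203 ]] [[[398.5, 201.9]], [[309.3, 145.3]]]
plunger [[ 0.4839 -0.2343  0.123 ]] [[[395.5, 244.9]], [[341.3, 163.5]]]
post [[ 0.5958 -0.1681  0.18  ]] [[[375.0, 207.2]], [[311.3, 161.9]]]
tip28 [[ 0.6022 -0.2137  0.136 ]] [[[387.3, 207.9]], [[310.1, 163.6]]]
tip60 [[ 0.6022 -0.2137  0.168 ]] [[[388.9, 205.7]], [[310.0, 156.8]]]
collar [[ 0.6055 -0.2374  0.108 ]] [[[393.1, 208.5]], [[309.5, 165.4]]]
```

```bash
python3 - <<'E'
from plant import telemetry, imaging, r
from h import *
p=np.load("pose.npy")
for i,n in enumerate(["top","side"]):
    acc=[]
    for k in range(8):
        s=imaging.snapshot(n); acc.append(s["image"].astype(float))
        if k<4: print(n,[(np.round(d["location"],1).tolist(),round(d["score"],2)) for d in imaging.place_of(s,"wide_pointer_tip")],[(np.round(d["rect"],1).tolist(),round(d["score"],2)) for d in imaging.boxes_of(s,"wide_pointer_tip")])
    im=np.mean(acc,0); np.save(f"avg_{n}.npy",im)
    a,b,c,d=(190,225,365,410) if n=="top" else (140,195,290,335)
    f=16 if n=="top" else 10
    z=cv2.resize(np.clip((im[a:b,c:d])*1.8,0,255).astype(np.uint8),None,fx=f,fy=f,interpolation=cv2.INTER_CUBIC)
    cv2.imwrite(f"pics/avg_{n}.png",z)
    for h in (.028,.036,.044,.052,.060):
        print(h,[proj(n,T(p,L))[0].round(1).tolist() for L in ([.05,.004,.108+h],[.05,.05,.108+h])],p[3+2*i:5+2*i].round(1))
E
```

```text
top [([206.6, 390.4], 0.49)] [([369.1, 206.4, 385.4, 214.6], 0.59)]
top [] [([440.2, 246.3, 471.0, 269.8], 0.49), ([367.5, 202.8, 391.1, 213.7], 0.43)]
top [([205.0, 389.3], 0.47)] [([367.5, 205.2, 386.2, 213.1], 0.39)]
top [([200.2, 388.7], 0.56)] [([365.1, 203.3, 390.3, 216.0], 0.65), ([392.0, 238.4, 399.3, 248.7], 0.52)]
0.028 [[387.0, 208.1], [372.9, 210.4]] [ 0.3 -0.2]
0.036 [[387.4, 207.6], [373.2, 209.9]] [ 0.3 -0.2]
0.044 [[387.8, 207.0], [373.5, 209.4]] [ 0.3 -0.2]
0.052 [[388.2, 206.5], [373.9, 208.8]] [ 0.3 -0.2]
0.06 [[388.6, 205.9], [374.2, 208.3]] [ 0.3 -0.2]
side [([157.2, 310.3], 0.59)] [([307.1, 163.3, 315.7, 173.0], 0.46)]
side [([160.7, 309.9], 0.55)] [([307.5, 163.5, 314.4, 171.8], 0.5)]
side [([158.0, 310.5], 0.59)] [([310.2, 324.9, 345.0, 373.7], 0.39)]
side [([157.1, 347.9], 0.39), ([158.1, 311.3], 0.37)] [([310.8, 167.6, 314.4, 173.1], 0.4)]
0.028 [[309.8, 162.5], [311.0, 170.3]] [0.3 1.1]
0.036 [[309.8, 160.8], [311.0, 168.6]] [0.3 1.1]
0.044 [[309.8, 159.1], [311.0, 166.9]] [0.3 1.1]
0.052 [[309.8, 157.4], [311.0, 165.2]] [0.3 1.1]
0.06 [[309.7, 155.7], [311.0, 163.5]] [0.3 1.1]
```

View pics/avg_top.png

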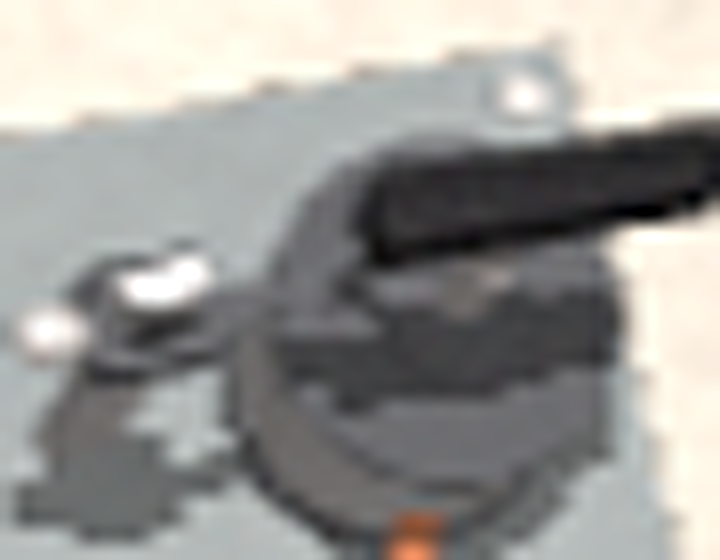

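View pics/avg_side.png

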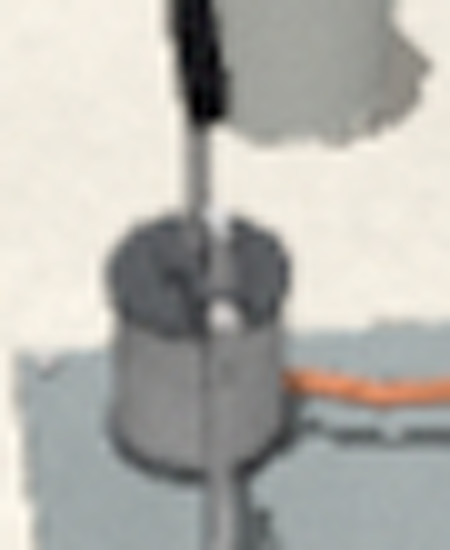

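```bash
python3 - <<'E'
from plant import telemetry, imaging, r
from h import *
p=np.load("pose.npy")
pred=dict(wide_pointer_tip=[.05,.004,.152],wide_collar=[.05,-.02,.108],wide_handle=[.05,-.02,.203],wide_plunger_top=[-.07,0,.123])
out={}
for i,n in enumerate(["top","side"]):
    acc=[];D={k:[] for k in pred}
    for k in range(16):
        s=imaging.snapshot(n); acc.append(s["image"].astype(float))
        for t,L in pred.items():
            e=proj(n,T(p,L))[0]+p[3+2*i:5+2*i]
            if k%2 and t!="wide_pointer_tip": continue
            for d in imaging.place_of(s,t):
                u=np.array(d["location"])[::-1]
                if np.hypot(*(u-e))<8: D[t].append(u); break
    for t in pred:
        a=np.array(D[t]); e=proj(n,T(p,pred[t]))[0]+p[3+2*i:5+2*i]
        print(n,t,len(a),"mean",a.mean(0).round(2),"med",np.median(a,0).round(2),"sd",a.std(0).round(2),"pred",e.round(2))
    im=(np.sum(acc,0)+8*np.load(f"avg_{n}.npy"))/24; np.save(f"avg_{n}.npy",im)
    a,b,c,d=(198,220,363,398) if n=="top" else (148,178,296,326)
    f=22
    z=cv2.resize(np.clip((im[a:b,c:d])*2.2,0,255).astype(np.uint8),None,fx=f if n=="top" else 19,fy=f if n=="top" else 19,interpolation=cv2.INTER_NEAREST)
    cv2.imwrite(f"pics/avgz_{n}.png",z)
print(telemetry.get_state()["clock"])
E
```

```text
top wide_pointer_tip 16 mean [388.74 204.12] med [388.65 204.  ] sd [1.53 1.11] pred [388.08 206.8 ]
top wide_collar 8 mean [391.92 208.24] med [392.15 208.35] sd [0.92 1.26] pred [393.11 208.52]
top wide_handle 8 mean [396.98 202.36] med [396.7  202.35] sd [1.11 1.07] pred [398.46 201.91]
top wide_plunger_top 8 mean [398.15 246.29] med [398. 246.] sd [1.16 1.36] pred [395.48 244.92]
side wide_pointer_tip 16 mean [310.08 158.87] med [310.  158.7] sd [1.22 1.02] pred [310.05 160.19]
side wide_collar 8 mean [309.77 164.96] med [309.65 164.75] sd [0.98 1.42] pred [309.49 165.39]
side wide_handle 7 mean [309.09 144.04] med [308.9 144.5] sd [1.39 1.57] pred [309.33 145.28]
side wide_plunger_top 8 mean [341.9  164.44] med [342.1 164.5] sd [0.86 1.23] pred [341.31 163.5 ]
7.9
```

View pics/avgz_top.png

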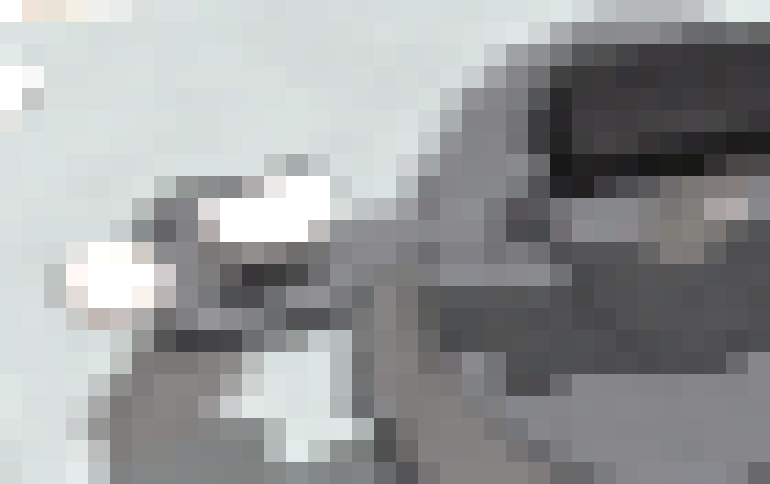

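View pics/avgz_side.png

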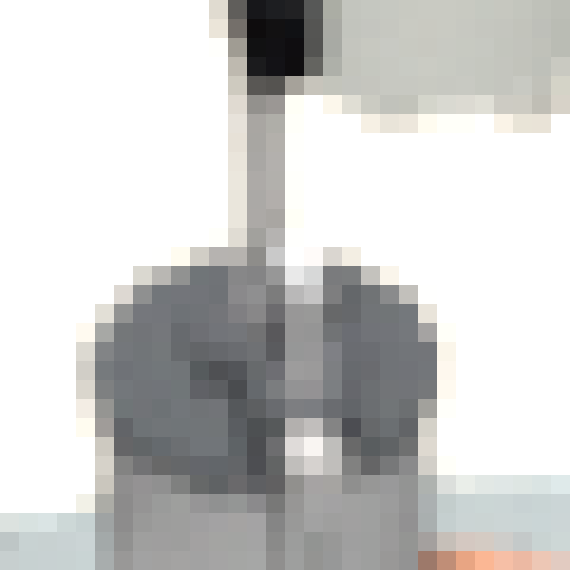

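```bash
python3 - <<'E'
from h import *
p=np.load("pose.npy")
im={n:np.load(f"avg_{n}.npy").mean(2) for n in("top","side")}
def cen(n,c0,c1,r0,r1,th):
    a=im[n][r0:r1+1,c0:c1+1]; w=np.clip(a-th,0,None); R,C=np.mgrid[r0:r1+1,c0:c1+1]
    return np.array([(w*C).sum(),(w*R).sum()])/w.sum()
st=cen("top",365,370,208,213,105); ss=cen("side",310,314,169,174,75)
pt=cen("top",371,378,205,208,105); ps=cen("side",310,313,160,163,85)
print("screw",st,ss,"post",pt,ps)
def tri(a,b):
    f=lambda v:np.r_[proj("top",T(p,v))[0]+p[3:5]-a,proj("side",T(p,v))[0]+p[5:7]-b]
    s=least_squares(f,[.05,.05,.15]); return s.x.round(4),f(s.x).round(2)
print(tri(st,ss),tri(pt,ps))
np.set_printoptions(linewidth=200)
print(im["top"][204:216,364:392].astype(int)); print(im["side"][154:176,303:320].astype(int))
E
```

```text
screw [367.6525892  210.11793495] [311.85891601 171.19900703] post [374.94508324 207.22308832] [311.78877418 160.70280052]
(array([0.05  , 0.0701, 0.1531]), array([ 0.  , -0.01,  0.01,  0.  ])) (array([0.0486, 0.0513, 0.1865]), array([-0.01,  0.08, -0.09, -0.03]))
[[101 101 101 101 100 100  99  99  99 100 101 101 101  99  98  99 100 102  91  66  60  61  52  27  16  28  31  29]
 [102 101 100 100  99 100 100 101 101 101 101  89  77  91  99  99 101  95  75  62  61  61  63  48  11  15  15  13]
 [101 100  99  98  99 101  88  67  64  61  79 106 139 129  93 100 102  85  57  61  61  62  56  37  16  14  28  35]
 [100 100 100  99 100  84  58  60 100 138 143 145 150 134  99  88  84  72  56  63  64  55  39  40  52  61  62  62]
 [100  99  99 100  92  64  46  59  79 132 164 152 117  85  67  65  64  63  62  63  63  53  35  33  50  64  63  63]
 [ 99  97 103 116 115  92  63  62  55  58  65  59  50  53  60  63  63  56  50  59  59  52  56  51  36  39  39  39]
 [ 99  88 113 146 142 128  93  61  57  42  25  27  34  50  64  58  56  55  56  63  63  62  63  63  51  33  36  37]
 [100  87 100 125 121 110  82 
[... 1408 characters left out ...]
 48  46  47  49  51  41  68  69  59  49  50  52  53  53 111]
 [ 53  54  53  41  36  39  48  50  71  70  58  48  49  52  52  53 112]
 [ 53  53  53  44  43  34  47  57  67  67  58  47  50  53  53  54 113]
 [ 52  51  53  52  53  40  43  49  57  57  49  46  50  52  50  72 118]
 [ 52  53  53  53  53  42  36  40  80  86  60  35  47  50  45  94 124]
 [ 45  48  50  53  53  44  35  50  99 111  86  47  42  45  50  98 124]
 [ 52  47  47  46  46  46  36  45  86  95  86  58  46  54  63  93 117]
 [ 67  65  58  47  44  48  43  44  65  74  74  65  68  69  67  80 100]
 [ 67  70  72  68  66  68  63  54  68  75  74  73  72  71  67  79  91]
 [ 69  71  71  72  74  74  74  60  69  73  72  73  72  70  66  78  92]]
```

```bash
cat > d.py <<'E'
import sys
from plant import telemetry
from h import *
from scipy.spatial.transform import Rotation as Ro
s=telemetry.get_state(); p=np.load("pose.npy")
tg=dict(plunger=[-.07,0,.123],handle=[.05,-.02,.203])
R=Ro.from_quat(s["eef_rot"]); M=R.as_matrix()
print("t",s["clock"],"pos",np.round(s["tool_pos"],4),"F",np.round(s["contact_force"],1),"open",round(s["opening"],3),"q",np.round(s["q"],2))
print("yaxis deg",np.degrees(np.arctan2(M[1,1],M[0,1])).round(2),"want",np.degrees(p[2]).round(2),"z",M[:,2].round(4))
for k,L in tg.items(): print(k,"delta tool (TCP to point)",(M.T@(T(p,L)[0]-s["tool_pos"])).round(4))
E
python3 d.py
```

```text
t 7.9 pos [ 0.2364 -0.5786  0.2387] F [-0.3  0.4 -0.3] open 1.002 q [ 1.22  0.69 -0.19  1.57  0.16  0.9  -0.22]
yaxis deg -67.78 want 7.98 z [ 0.e+00 -1.e-04 -1.e+00]
plunger delta tool (TCP to point) [ 0.3593 -0.2251  0.1157]
handle delta tool (TCP to point) [ 0.4707 -0.1762  0.0357]
```

```bash
python3 -m creep '[[255,0.036,-0.0225,0,-7.6],[255,0.072,-0.045,0,-15.2],[255,0.108,-0.0675,0,-22.8],[255,0.144,-0.09,0,-30.4],[255,0.18,-0.1125,0,-38],[255,0.216,-0.135,0.01,-45.6],[255,0.252,-0.158,0.02,-53.2],[255,0.288,-0.18,0.03,-60.8],[255,0.324,-0.203,0.04,-68.4],[255,0.3595,-0.225,0.04,-75.8]]' 30; python3 -m creep '[[255,0,0,0,0],[255,0,0,0,0],[255,0,0,0,0]]'; python3 d.py
```

```text
clock: 9.15
tool_pos: [0.4844, -0.2332, 0.1982]
eef_rot: [0.654, 0.756, -0.0, -0.0]
contact_force: [0.0, -0.4, 1.2]
opening: 0.005
clock: 9.52
tool_pos: [0.4831, -0.236, 0.1987]
eef_rot: [0.657, 0.754, -0.001, 0.0]
contact_force: [-0.3, -0.0, 0.2]
opening: 0.003
t 9.525 pos [ 0.4831 -0.236   0.1987] F [-0.3 -0.   0.2] open 0.003 q [ 0.67  0.67 -0.5   1.86  0.47  0.73  0.04]
yaxis deg 7.85 want 7.98 z [-8.0e-04 -1.1e-03 -1.0e+00]
plunger delta tool (TCP to point) [0.0016 0.0011 0.0757]
handle delta tool (TCP to point) [-0.0182  0.121  -0.0044]
```

```bash
python3 -m creep '[[255,0.001,0.001,0.02,0],[255,0.001,0.001,0.04,0],[255,0.001,0.001,0.06,0],[255,0.001,0.001,0.069,0],[255,0.001,0.001,0.072,0],[255,0.001,0.001,0.072,0]]'; python3 - <<'E'
from plant import imaging,telemetry
import cv2
print(telemetry.get_state()["tool_pos"].__repr__())
p=imaging.snapshot("side")["image"]
cv2.imwrite("pics/s1.png",cv2.resize(p[120:210,280:380],None,fx=7,fy=6.6,interpolation=cv2.INTER_CUBIC))
E
```

```text
clock: 10.28
tool_pos: [0.4851, -0.2336, 0.1271]
eef_rot: [0.656, 0.755, 0.0, 0.0]
contact_force: [0.3, 0.9, -0.1]
opening: 0.0
array([ 0.4851223 , -0.23356376,  0.12709349])
```

View pics/s1.png

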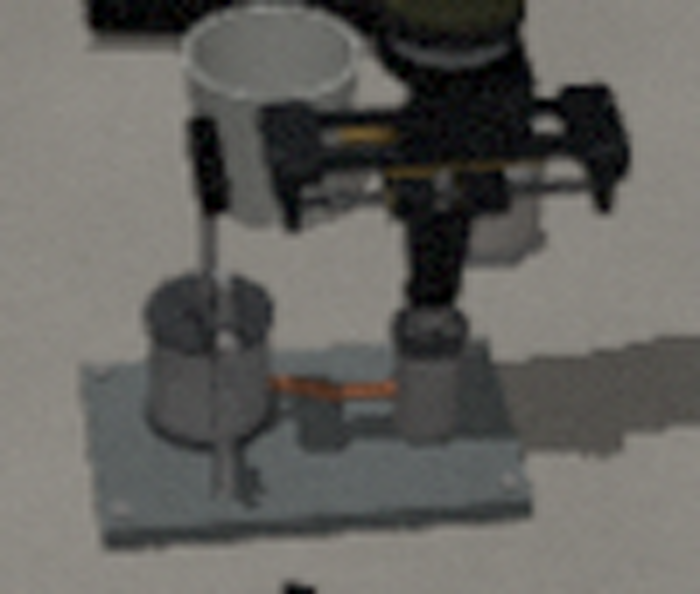

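The closed fingers sit centred over the cap (crop 430,300), and the gripper body clears the handle (crop 210,165). Pressing now.

```bash
python3 -m creep '[[255,0,0,0.004,0],[255,0,0,0.008,0],[255,0,0,0.012,0],[255,0,0,0.016,0],[255,0,0,0.016,0]]'; python3 -m creep '[[255,0,0,0.002,0],[255,0,0,0.004,0],[255,0,0,0.004,0]]';python3 -m creep '[[255,0,0,0.0015,0],[255,0,0,0.0015,0]]'
```

```text
clock: 10.95
tool_pos: [0.4855, -0.2334, 0.1111]
eef_rot: [0.656, 0.755, 0.0, 0.001]
contact_force: [0.7, -0.8, 7.8]
opening: 0.004
clock: 11.32
tool_pos: [0.4855, -0.2335, 0.1075]
eef_rot: [0.656, 0.755, 0.0, 0.001]
contact_force: [-1.1, 0.1, 8.1]
opening: 0.008
clock: 11.58
tool_pos: [0.4855, -0.2335, 0.1073]
eef_rot: [0.656, 0.755, -0.0, 0.001]
contact_force: [-4.1, 0.4, 21.4]
opening: -0.002
```

Bottomed out at 21 N with the TCP at 0.107. Releasing straight up.

```bash
python3 -m creep '[[255,0,0,-0.008,0],[255,0,0,-0.018,0],[255,0,0,-0.03,0],[255,0,0,-0.06,0],[255,0,0,-0.1,0],[0,0,0,-0.138,0],[0,0,0,-0.138,0],[0,0,0,-0.138,0],[0,0,0,-0.138,0]]'; python3 d.py; python3 - <<'E'
from plant import imaging
import cv2
for n,(a,b,c,d) in dict(side=(100,210,270,390),top=(160,280,330,470)).items():
    p=imaging.snapshot(n)["image"]
    cv2.imwrite(f"pics/{n}2.png",cv2.resize(p[a:b,c:d],None,fx=5,fy=5,interpolation=cv2.INTER_CUBIC))
E
```

```text
clock: 12.7
tool_pos: [0.4839, -0.233, 0.2419]
eef_rot: [0.656, 0.755, -0.001, -0.001]
contact_force: [0.3, -0.1, 0.3]
opening: 0.436
t 12.7 pos [ 0.4839 -0.233   0.2419] F [ 0.3 -0.1  0.3] open 0.436 q [ 0.7   0.61 -0.55  1.81  0.41  0.84  0.09]
yaxis deg 8.03 want 7.98 z [-0.0028  0.001  -1.    ]
plunger delta tool (TCP to point) [-1.400e-03  1.000e-04  1.189e-01]
handle delta tool (TCP to point) [-0.0214  0.1199  0.0385]
```

View pics/side2.png

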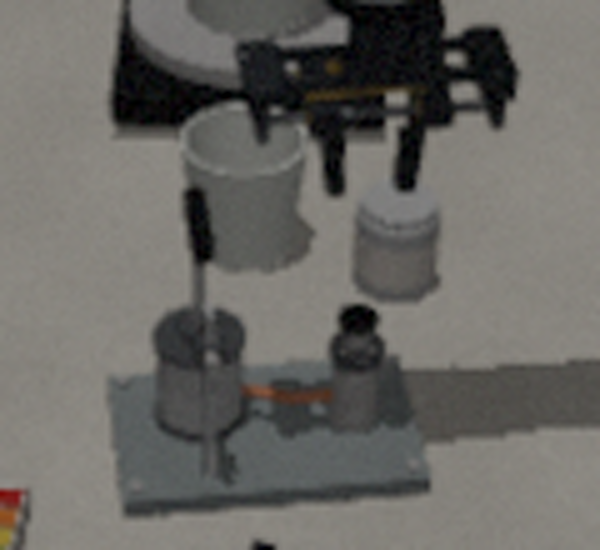

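The plunger is back up (crop 357,318). Moving over the handle with the jaws open.

```bash
python3 -m creep '[[0,-0.005,0.03,-0.003,0],[0,-0.01,0.06,-0.003,0],[0,-0.015,0.09,-0.003,0],[0,-0.0205,0.12,-0.003,0],[0,-0.0205,0.12,-0.003,0],[0,-0.0205,0.12,-0.003,0],[0,-0.0205,0.12,-0.003,0]]'; python3 d.py; python3 - <<'E'
from plant import imaging
import cv2
for n,(a,b,c,d) in dict(side=(100,210,270,390),top=(160,280,330,470)).items():
    p=imaging.snapshot(n)["image"]
    cv2.imwrite(f"pics/{n}3.png",cv2.resize(p[a:b,c:d],None,fx=5,fy=5,interpolation=cv2.INTER_CUBIC))
E
```

```text
clock: 13.68
tool_pos: [0.6053, -0.2372, 0.2461]
eef_rot: [0.656, 0.755, -0.001, -0.0]
contact_force: [-0.4, 0.3, 0.0]
opening: 0.999
t 13.675 pos [ 0.6053 -0.2372  0.2461] F [-0.4  0.3  0. ] open 0.999 q [ 0.57  0.75 -0.53  1.46  0.41  1.04  0.09]
yaxis deg 8.0 want 7.98 z [-1.4e-03 -4.0e-04 -1.0e+00]
plunger delta tool (TCP to point) [ 0.0198 -0.1197  0.1233]
handle delta tool (TCP to point) [-0.0003  0.0002  0.0431]
```

View pics/side3.png

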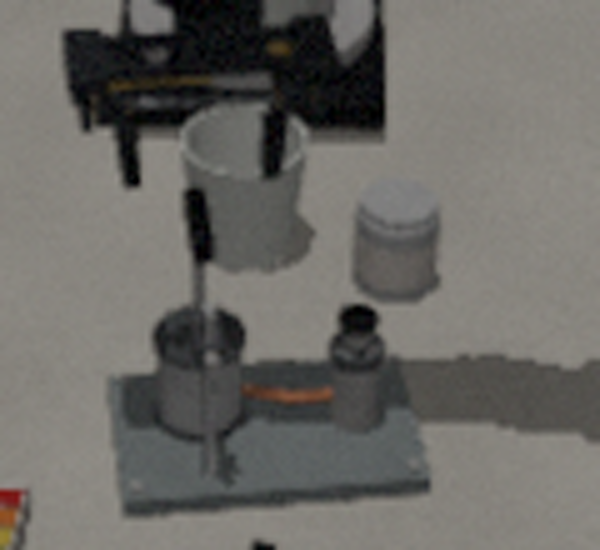

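View pics/top3.png

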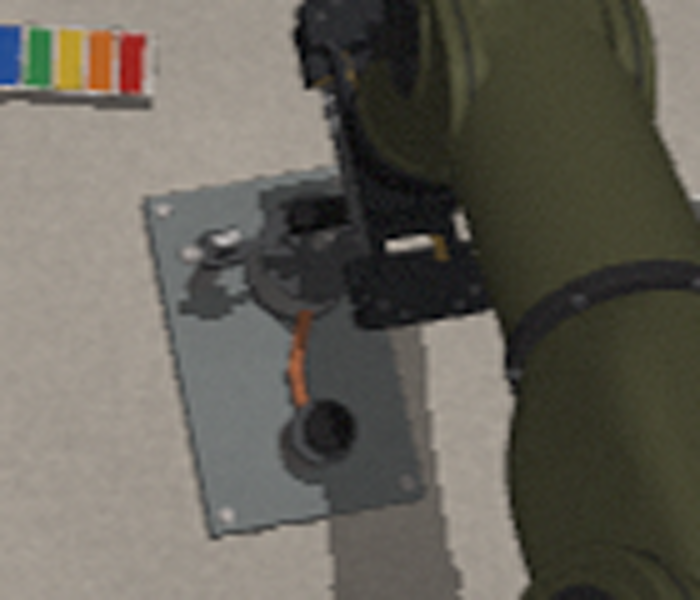

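```bash
python3 -m creep '[[0,0,0,0.02,0],[0,0,0,0.04,0],[0,0,0,0.055,0],[0,0,0,0.062,0],[0,0,0,0.062,0],[0,0,0,0.062,0]]'; python3 d.py;  python3 -m creep '[[150,0,0,0,0],[180,0,0,0,0],[255,0,0,0,0],[255,0,0,0,0],[255,0,0,0,0],[255,0,0,0,0],[255,0,0,0,0],[255,0,0,0,0]]' 40; python3 d.py; python3 -c "
from plant import telemetry
for i in range(3): print(telemetry.get_state()['tool_pos'])"
```

```text
clock: 14.52
tool_pos: [0.6072, -0.2368, 0.1849]
eef_rot: [0.656, 0.755, 0.0, 0.001]
contact_force: [0.2, -0.1, 0.0]
opening: 0.999
t 14.525 pos [ 0.6072 -0.2368  0.1849] F [ 0.2 -0.1  0. ] open 0.999 q [ 0.56  0.82 -0.5   1.52  0.46  0.91  0.05]
yaxis deg 8.02 want 7.98 z [ 1.4e-03 -3.0e-04 -1.0e+00]
plunger delta tool (TCP to point) [ 0.0197 -0.1218  0.0618]
handle delta tool (TCP to point) [-0.0004 -0.0017 -0.0181]
clock: 15.52
tool_pos: [0.6075, -0.2367, 0.1843]
eef_rot: [0.656, 0.755, 0.001, 0.001]
contact_force: [3.0, -0.0, -2.2]
opening: 0.174
t 15.525 pos [ 0.6075 -0.2367  0.1843] F [ 3.  -0.  -2.2] open 0.174 q [ 0.56  0.82 -0.5   1.52  0.46  0.91  0.05]
yaxis deg 8.05 want 7.98 z [ 0.002  0.    -1.   ]
plunger delta tool (TCP to point) [ 0.0197 -0.1222  0.061 ]
handle delta tool (TCP to point) [-0.0005 -0.0021 -0.0187]
[ 0.60753307 -0.23666635  0.18427919]
[ 0.60753307 -0.23666635  0.18427919]
[ 0.60753307 -0.23666635  0.18427919]
```

Gripped (opening about 15–16 mm). Pulling up 40 mm gently.

```bash
python3 -m creep '[[255,0,0,-0.004,0],[255,0,0,-0.009,0],[255,0,0,-0.014,0],[255,0,0,-0.019,0],[255,0,0,-0.024,0],[255,0,0,-0.029,0],[255,0,0,-0.034,0],[255,0,0,-0.04,0],[255,0,0,-0.04,0],[255,0,0,-0.04,0]]'; python3 d.py; python3 - <<'E'
from plant import imaging
from h import *
acc=[]
for k in range(8):
    s=imaging.snapshot("side"); acc.append(s["image"].astype(float))
    print([[(np.round(d["location"],1).tolist(),round(d["score"],2)) for d in imaging.place_of(s,t)[:1]] for t in("wide_collar","wide_pointer_tip","wide_handle")])
im=np.mean(acc,0); np.save("avg_up40.npy",im)
cv2.imwrite("pics/up40.png",cv2.resize(np.clip(im[130:185,280:345]*2,0,255).astype(np.uint8),None,fx=10,fy=10,interpolation=cv2.INTER_NEAREST))
np.set_printoptions(linewidth=200)
print(im.mean(2)[146:176,300:322].astype(int))
E
```

```text
clock: 16.77
tool_pos: [0.6075, -0.2366, 0.2232]
eef_rot: [0.656, 0.755, 0.001, 0.0]
contact_force: [7.1, -0.3, -10.7]
opening: 0.173
t 16.775 pos [ 0.6075 -0.2366  0.2232] F [  7.1  -0.3 -10.7] open 0.173 q [ 0.57  0.78 -0.52  1.48  0.43  0.99  0.08]
yaxis deg 8.05 want 7.98 z [ 1.4e-03  6.0e-04 -1.0e+00]
plunger delta tool (TCP to point) [ 0.0196 -0.1222  0.1   ]
handle delta tool (TCP to point) [-0.0006 -0.0021  0.0202]
[[([157.8, 310.8], 0.63)], [([160.2, 307.6], 0.36)], [([133.5, 309.9], 0.52)]]
[[([156.3, 312.0], 0.53)], [([158.7, 313.0], 0.56)], [([136.5, 307.5], 0.49)]]
[[([157.2, 308.4], 0.34)], [([157.6, 309.4], 0.41)], [([151.2, 316.1], 0.54)]]
[[([158.1, 308.2], 0.73)], [([159.7, 311.9], 0.61)], [([135.1, 311.5], 0.73)]]
[[([159.3, 310.3], 0.55)], [([158.0, 308.1], 0.38)], [([133.5, 309.1], 0.56)]]
[[([155.5, 309.2], 0.52)], [([158.4, 309.0], 0.48)], [([133.0, 307.8], 0.63)]]
[[([158.7, 309.6], 0.7)], [([157.4, 309.1], 0.5)], [([135.0, 309.6], 0.59)]]
[[([157.8, 308.0], 0.71)], [([156.4, 308.2], 0.49)], [([135.8, 307.4], 0.7)]]
[[132 131 131 131 132 133 133 133  99  72  7
[... 1986 characters left out ...]
9  40  37  48  57  69  68  59  49  35  30  29  38 114 132 131]
 [105  57  41  40  41  35  31  30  25  44  50  59  57  50  47  37  36  38  69 120 133 132]
 [115  72  47  52  54  45  40  41  33  36  42  83  88  61  38  39  47  47  96 127 132 132]
 [133  92  47  47  49  51  54  53  46  35  51 102 112  87  50  45  47  52  99 126 132 132]
 [133  95  62  54  49  48  48  49  47  34  46  87  96  87  59  48  55  64  89 110 115 116]
 [129  91  65  68  66  58  49  47  49  43  45  66  74  77  67  69  72  69  61  61  64  63]
 [108  78  63  67  71  73  69  68  70  63  54  69  76  75  73  73  72  69  60  56  57  57]
 [ 76  70  63  70  73  73  73  76  76  77  61  71  76  74  74  74  71  68  60  57  56  58]]
```

View pics/up40.png

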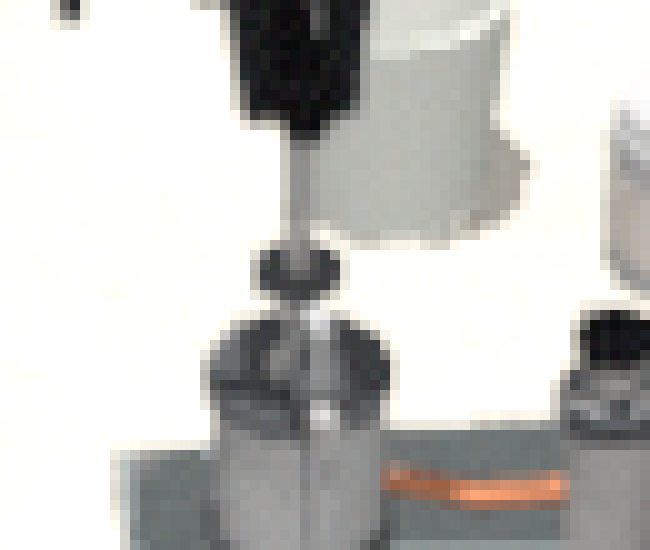

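```bash
python3 - <<'E'
from h import *
im=np.load("avg_side.npy"); cv2.imwrite("pics/slim_s.png",cv2.resize(np.clip(im[200:300,285:380]*1.9,0,255).astype(np.uint8),None,fx=6,fy=6,interpolation=cv2.INTER_CUBIC))
im=np.load("avg_top.npy"); cv2.imwrite("pics/slim_t.png",cv2.resize(np.clip(im[198:288,238:308]*1.9,0,255).astype(np.uint8),None,fx=6.6,fy=6.6,interpolation=cv2.INTER_CUBIC))
E
```

```text
(no output)
```

View pics/slim_s.png

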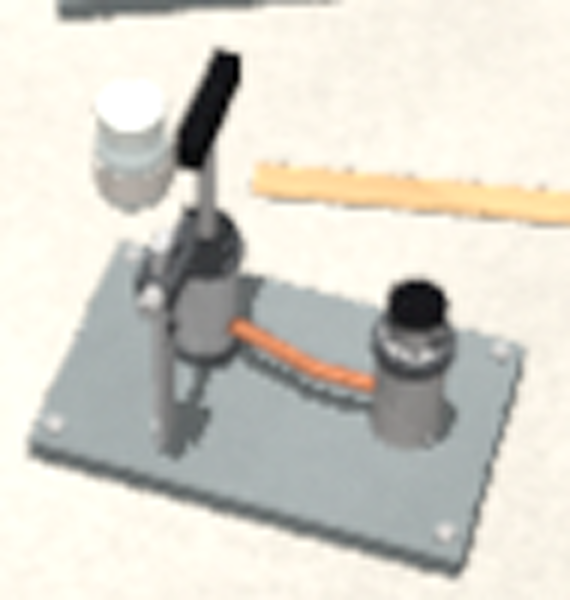

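View pics/slim_t.png

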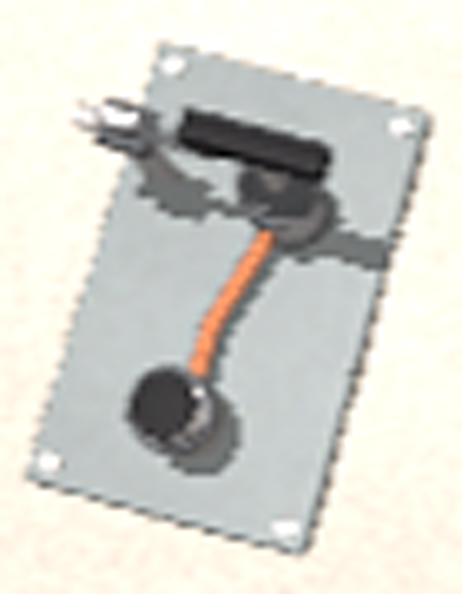

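```bash
python3 - <<'E'
from h import *
C=[[.12,.075,.02],[.12,-.075,.02],[-.12,-.075,.02],[-.12,.075,.02],[-.07,0,.123],[.05,-.02,.207],[.05,.05,.18]]
top=np.array([[160,42],[433,110],[305,552],[28,478],[165,400],[255,142],[124,116]])/6.6+[238,198]-.42
side=np.array([[32,440],[120,240],[525,348],[462,560],[417,303],[209,108],[161,240]])/6+[285,200]-.42
f=lambda p:np.r_[(proj("top",T(p,C))-top+p[3:5]).ravel(),(proj("side",T(p,C))-side+p[5:7]).ravel(),p[3:7]]
s=least_squares(f,[.55,.1,-.25,0,0,0,0],loss="soft_l1"); p=s.x
print(p.round(4),f(p)[:28].reshape(2,-1,2).round(1).tolist())
kt=np.array([85,116])/6.6+[238,198]-.42; ks=np.array([151,296])/6+[285,200]-.42
g=lambda v:np.r_[proj("top",T(p,v))[0]+p[3:5]-kt,proj("side",T(p,v))[0]+p[5:7]-ks]
k=least_squares(g,[.05,.05,.15]); print("knob",k.x.round(4),g(k.x).round(2))
for z in (.136,.144,.152,.160,.168):
    print(z,[((proj("side",T(p,[.05,y,z]))[0]+p[5:7]+.42-[285,200])*6).round(0).tolist() for y in (.004,.027,.05,.07)],[((proj("top",T(p,[.05,y,z]))[0]+p[3:5]+.42-[238,198])*6.6).round(0).tolist() for y in (.004,.05,.07)])
im=np.load("avg_side.npy"); cv2.imwrite("pics/slim_s2.png",cv2.resize(np.clip(im[228:258,300:330]*2.2,0,255).astype(np.uint8),None,fx=19,fy=19,interpolation=cv2.INTER_CUBIC))
E
```

```text
[ 0.5184  0.1686 -0.2897  0.4947 -0.338   0.4464  1.061 ] [[[0.2, -0.6], [-0.1, -0.0], [0.1, 0.5], [-0.4, -0.0], [0.0, 0.4], [0.3, 0.1], [-0.6, -0.1]], [[-1.0, -0.1], [-0.2, -0.2], [0.2, -0.7], [-0.0, 0.3], [0.1, -0.2], [-0.2, -0.2], [0.4, 0.2]]]
knob [0.049  0.0702 0.1613] [ 0.03 -0.24  0.22  0.06]
0.136 [[192.0, 234.0], [178.0, 266.0], [164.0, 299.0], [151.0, 328.0]] [[225.0, 158.0], [134.0, 133.0], [95.0, 123.0]]
0.144 [[192.0, 223.0], [178.0, 256.0], [164.0, 289.0], [151.0, 318.0]] [[223.0, 155.0], [132.0, 130.0], [92.0, 120.0]]
0.152 [[192.0, 213.0], [178.0, 245.0], [164.0, 278.0], [151.0, 308.0]] [[221.0, 152.0], [129.0, 127.0], [89.0, 116.0]]
0.16 [[192.0, 203.0], [178.0, 235.0], [164.0, 268.0], [151.0, 297.0]] [[219.0, 148.0], [127.0, 124.0], [87.0, 113.0]]
0.168 [[193.0, 192.0], [178.0, 224.0], [164.0, 257.0], [150.0, 287.0]] [[217.0, 145.0], [124.0, 121.0], [84.0, 110.0]]
```

View pics/slim_s2.png

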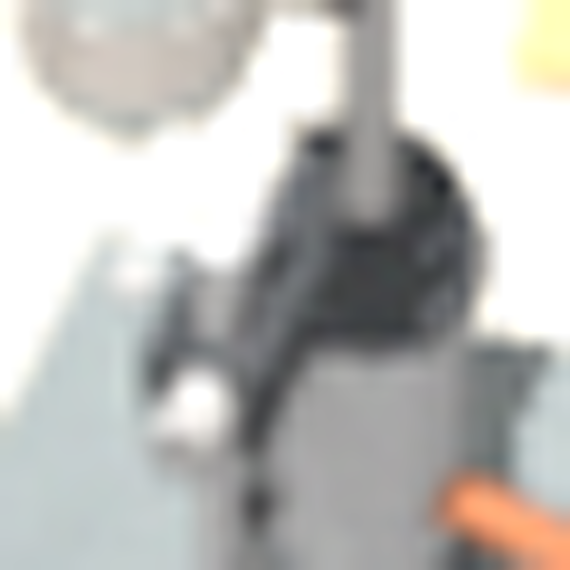

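```bash
python3 - <<'E'
from h import *
np.set_printoptions(linewidth=220)
im=np.load("avg_side.npy"); print("cols 304-327"); 
for r in range(226,256): print(r,im.mean(2)[r,304:328].astype(int))
cv2.imwrite("pics/slim_s3.png",cv2.resize(np.clip(im[226:256,300:330]*1.7,0,255).astype(np.uint8),None,fx=19,fy=19,interpolation=cv2.INTER_NEAREST))
E
```

```text
cols 304-327
226 [108 107 108 107 106 107 100  92  87  77  43   8   7   9   8  50  77 118 130 130 129 129 129 128]
227 [100 103 104 104 101  98  91  91  89  78  56  31  13   7  17  60  79 118 130 129 129 129 130 123]
228 [ 95  95  93  93  90  92  88  93  83  77  93  93  86  64  51  66  79 118 130 130 129 129 131 123]
229 [ 99  96  90  90  89  94  89  81  77  78 119 131 131 106  75  71  79 119 131 130 130 131 127 123]
230 [ 89  92  91  90  88  87  86  82  77  95 123 131 130 108  79  71  79 119 131 130 129 130 119 116]
231 [ 91  92  91  91  88  87  85  82  78 117 130 129 130 108  79  71  78 117 130 128 127 128 121 113]
232 [ 91  92  91  91  88  87  86  81  95 121 129 128 129 109  79  70  79 118 130 129 128 128 122 113]
233 [ 88  89  90  89  88  85  83  95 122 130 130 121 121 101  76  71  78 119 131 130 130 129 130 129]
234 [103  91  84  82  95 102 101 123 132 133 131  98  86  73  66  71  72 103 120 128 130 130 131 130]
235 [130 112 101 101 119 129 130 131 132 133 127  84  40  34  60  71  61  51  79 114 128 131 132 131]
236 [130 130 131 131 131 131 131 130 130 131 114  76  52  45  62  7
[... 1104 characters left out ...]
 56]
248 [ 93  93  94  71  58 100 117  97  57  39  34  58  70  74  76  76  77  75  73  71  62  56  55  55]
249 [ 92  93  94  81  89 109 114 102  64  34  41  68  74  74  75  76  76  75  72  70  60  55  55  67]
250 [ 92  92  93  89  97 103 105  92  57  32  55  72  74  74  75  76  76  75  73  70  60  56  55  84]
251 [92 93 93 87 79 76 85 76 54 40 64 75 75 75 75 75 76 75 72 69 60 55 55 83]
252 [92 92 93 90 80 78 74 71 67 54 66 75 77 76 76 76 76 75 72 67 57 53 55 85]
253 [91 92 92 92 87 85 79 75 65 48 60 72 77 76 75 76 76 74 70 61 63 67 63 80]
254 [91 91 92 92 92 92 84 77 60 33 52 72 77 76 75 76 76 74 67 60 78 85 80 79]
255 [90 91 92 93 93 92 84 76 63 42 63 76 77 77 75 75 75 73 66 63 67 78 84 86]
```

View pics/slim_s3.png

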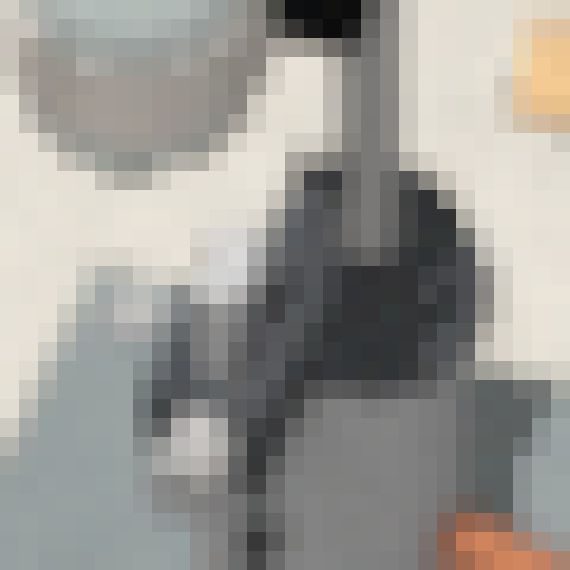

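```bash
cat > rc.py <<'E'
from h import *
from scipy.optimize import nnls, minimize
from scipy.ndimage import gaussian_filter, binary_dilation
IMG={n:np.load(f"avg_{n}.npy").mean(2) for n in("top","side")}
COL={n:np.load(f"avg_{n}.npy") for n in("top","side")}
SS=3
def cyl_z(o,d,cx,cy,r,z0,z1):
    # returns t, normal
    N=len(o); t=np.full(N,np.inf); n=np.zeros((N,3))
    a=d[:,0]**2+d[:,1]**2+1e-15; ox=o[:,0]-cx; oy=o[:,1]-cy
    b=ox*d[:,0]+oy*d[:,1]; c=ox**2+oy**2-r*r; D=b*b-a*c; ok=D>0; s=np.sqrt(np.where(ok,D,0))
    tt=(-b-s)/a; z=o[:,2]+tt*d[:,2]; m=ok&(tt>1e-6)&(z>z0)&(z<z1)
    t[m]=tt[m]; n[m,0]=(ox+tt*d[:,0])[m]/r; n[m,1]=(oy+tt*d[:,1])[m]/r
    for zz,s2 in((z1,1),(z0,-1)):
        with np.errstate(all="ignore"): tt=(zz-o[:,2])/d[:,2]
        x=ox+tt*d[:,0]; y=oy+tt*d[:,1]; m=(x*x+y*y<r*r)&(tt>1e-6)&(tt<t); t[m]=tt[m]; n[m]=[0,0,s2]
    return t,n
def box(o,d,lo,hi):
    d=np.where(abs(d)<1e-12,1e-12,d); t1=(np.array(lo)-o)/d; t2=(np.array(hi)-o)/d
    a=np.minimum(t1,t2); b=np.maximum(t1,t2); k=a.argmax(1); tn=a.max(1); tf=b.min(1)
    m=(tn<tf)&(tn>1e-6); t=np.where(m,tn,np.inf); n=np.zeros_like(o); i=np.arange(len(o)); n[i,k]=-np.sign(d[i,k]); return t,n
def prims(h,br,g):
    z=.108+h; w=g["aw"]; P=[]
    P.append(("base",lambda o,d:box(o,d,[-.12,-.075,0],[.12,.075,.02])))
    P.append(("barrel",lambda o,d:cyl_z(o,d,.05,-.02,br,.02,.1)))
    P.append(("rod",lambda o,d:cyl_z(o,d,.05,-.02,g["rr"],.1,.203)))
    P.append(("collar",lambda o,d:cyl_z(o,d,.05,-.02,.017,.105,.111)))
    P.append(("handle",lambda o,d:box(o,d,[.042,-.055,.192],[.058,.015,.214])))
    P.append(("post",lambda o,d:cyl_z(o,d,.05,.05,g["pr"],.02,.18)))
    c=g["cl"]
    P.append(("clamp",lambda o,d:box(o,d,[.05-c,.05-c,z-g["ch"]],[.05+c,.05+c,z+g["ch"]])))
    P.append(("arm",lambda o,d:box(o,d,[.05-w,.004,z-.002],[.05+w,.05,z+.002])))
    def knob(o,d): # cylinder along y
        Q=[0,2,1]; t,n=cyl_z(o[:,Q],d[:,Q],.05,z,g["kr"],.05+c,g["ky"]); return t,n[:,Q]
    P.append(("knob",knob))
    return P
def hit(P,o,d):
    T_=np.full(len(o),np.inf); I=np.full(len(o),-1); Nn=np.zeros_like(o)
    for i,(_,f) in enumerate(P):
        t,n=f(o,d); m=t<T_; T_[m]=t[m]; I[m]=i; Nn[m]=n[m]
    t=-o[:,2]/d[:,2]; m=(t>0)&(t<T_-1e-9); T_[m]=t[m]; I[m]=len(P); Nn[m]=[0,0,1]
    return T_,I,Nn
def basis(n,roi,pose,off,P,L,blur):
    r0,r1,c0,c1=roi; cam=cams[n]; K=np.array(cam["camera_matrix"]); R=np.array(cam["R"]); t=np.array(cam["t"])
    rr=r0-.5+(np.arange((r1-r0)*SS)+.5)/SS; cc=c0-.5+(np.arange((c1-c0)*SS)+.5)/SS
    u,v=np.meshgrid(cc-off[0],rr-off[1]); d=np.stack([(u-K[0,2])/K[0,0],(v-K[1,2])/K[1,1],np.ones_like(u)],-1).reshape(-1,3)@R
    o=-R.T@t; x,y,a=pose; c,s=np.cos(a),np.sin(a); A=np.array([[c,s,0],[-s,c,0],[0,0,1]])
    ol=A@(o-[x,y,0]); dl=d@A.T; O=np.repeat(ol[None],len(dl),0)
    T_,I,Nn=hit(P,O,dl); X=O+T_[:,None]*dl
    Ll=A@L; lam=np.clip(Nn@Ll,0,None)
    S=X+Nn*1e-5; ts,_,_=hit(P[:],S,np.repeat(Ll[None],len(S),0)); lit=(~np.isfinite(ts))*lam
    B=[]
    for i in range(len(P)+1):
        m=(I==i).astype(float)
        for w in (m,m*lit):
            im=w.reshape(r1-r0,SS,c1-c0,SS).mean((1,3)); B.append(gaussian_filter(im,blur))
    return np.array(B)
E
cat > fitrc.py <<'E'
from rc import *
import sys
rois={"wide":{"side":(157,206,288,362),"top":(190,276,355,420)},"slim":{"side":(233,300,286,352),"top":(200,286,238,308)}}
pl={"wide":np.load("pose.npy"),"slim":np.array([.5184,.1686,-.2897,.4947,-.338,.4464,1.061])}
BR={"wide":.034,"slim":.018}
def mask(k,n):
    r0,r1,c0,c1=rois[k][n]; im=COL[n][r0:r1,c0:c1]
    m=~binary_dilation(im[...,2]-im[...,0]>25,iterations=3)
    R,C=np.mgrid[r0:r1,c0:c1]
    e=proj(n,T(pl[k],[[-.07,0,.123],[-.07,0,.02],[-.07,0,.07],[-.1,-.02,.02]]))
    for q in e: m&=((C-q[0])**2+(R-q[1])**2)>12**2
    if k=="slim" and n=="side": m&=~((R<238)&((C<311)|(C>324)))
    if k=="slim" and n=="top": m&=~((C>300)&(R<225))
    return m
MK={(k,n):mask(k,n) for k in rois for n in("side","top")}
gn=["rr","pr","cl","ch","aw","kr","ky"]; g0=[.004,.005,.008,.008,.003,.006,.075]
def unpack(v,ks):
    g=dict(zip(gn,v[:7])); az,el=v[7:9]; L=np.array([np.cos(el)*np.cos(az),np.cos(el)*np.sin(az),np.sin(el)]); blur=v[9]
    per={k:v[10+8*i:18+8*i] for i,k in enumerate(ks)}
    return g,L,blur,per
def resid(v,ks,full=False):
    g,L,blur,per=unpack(v,ks); out=[];rec={}
    for k in ks:
        q=per[k]; P=prims(q[7],BR[k],g)
        for n,off in(("top",q[3:5]),("side",q[5:7])):
            B=basis(n,rois[k][n],q[:3],off,P,L,max(blur,.05)); m=MK[k,n]; r0,r1,c0,c1=rois[k][n]
            y=IMG[n][r0:r1,c0:c1]; A=B[:,m].T; w=np.ones(m.sum())
            x,_=nnls(A,y[m]); mod=np.tensordot(x,B,1)
            e=(mod-y); rec[k,n]=(mod,y,m)
            # weight near the gauge
            R,C=np.mgrid[r0:r1,c0:c1]; e0=proj(n,T(pl[k],[.05,.03,.15]))[0]; W=1+2*np.exp(-((C-e0[0])**2+(R-e0[1])**2)/2/8**2)
            out.append((np.sign(e)*np.minimum(abs(e),25)*W)[m]/8)
        out.append(q[3:7]*3)
    r=np.concatenate(out)
    return (r,rec) if full else r
E
cat > run.py <<'E'
from fitrc import *
import time
ks=["slim","wide"]
best=None
# light from post shadow guess: coarse search
per=[np.r_[pl[k],h] for k,h in(("slim",.048),("wide",.042))]
t=time.time()
for az in np.radians(np.arange(-180,180,30)):
    for el in np.radians([45,60,72]):
        v=np.r_[g0,az,el,.5,per[0],per[1]]; c=(resid(v,ks)**2).sum()
        if best is None or c<best[0]: best=(c,v); print(round(c),np.degrees([az,el]))
print(time.time()-t)
np.save("v0.npy",best[1])
E
python3 run.py
```

```text
38652 [-180.   45.]
37929 [-180.   60.]
37191 [-180.   72.]
36721 [-150.   72.]
36623 [-120.   72.]
36076 [-90.  60.]
35793 [-90.  72.]
34027 [60. 60.]
33015 [60. 72.]
25.961963176727295
```

```bash
cat > run2.py <<'E'
from fitrc import *
import time
ks=["slim","wide"]
v=np.load("v0.npy")
sc=np.r_[[.001]*7,.05,.05,.1,np.tile([.002,.002,.01,.3,.3,.3,.3,.003],2)]
lo=np.r_[.002,.003,.003,.003,.001,.002,.062,-10,.5,.2,np.tile([-9]*7+[.02],2)]; hi=np.r_[.008,.01,.015,.015,.008,.012,.09,10,1.55,1.2,np.tile([9]*7+[.068],2)]
def f(u): return resid(np.clip(u*sc,lo,hi),ks)
t=time.time(); u=v/sc
s=least_squares(f,u,diff_step=None,jac=lambda u:np.stack([(f(u+.4*e)-f(u-.4*e))/.8 for e in np.eye(len(u))],1),max_nfev=12,x_scale=1.0,loss="linear",bounds=(lo/sc-1e-9,hi/sc+1e-9))
v=s.x*sc; np.save("v1.npy",v); print(s.cost*2,time.time()-t)
print(dict(zip(gn,v[:7].round(4))),np.degrees(v[7:9]).round(1),v[9].round(2)); print(v[10:18].round(4),v[18:26].round(4))
E
timeout 570 python3 run2.py
```

```text
18603.51735066204 463.67192244529724
{'rr': np.float64(0.0051), 'pr': np.float64(0.0058), 'cl': np.float64(0.0111), 'ch': np.float64(0.0072), 'aw': np.float64(0.0039), 'kr': np.float64(0.0056), 'ky': np.float64(0.075)} [44.1 83.1] 0.52
[ 0.518   0.1679 -0.2951 -0.2723 -0.2949  0.31    1.016   0.0455] [ 0.5527 -0.2255  0.1523 -0.0781 -0.6949  0.0654  0.2517  0.0353]
```

```bash
cat > show.py <<'E'
from fitrc import *
import sys
v=np.load(sys.argv[1]); ks=["slim","wide"]; r,rec=resid(v,ks,True)
for k in ks:
    row=[]
    for n in("side","top"):
        mod,y,m=rec[k,n]; a=np.hstack([y,mod,np.where(m,abs(mod-y)*2,0)]); a=cv2.resize(np.clip(a*1.9,0,255).astype(np.uint8),None,fx=3.6,fy=3.6,interpolation=cv2.INTER_NEAREST); row.append(a)
    W=max(a.shape[1] for a in row); cv2.imwrite(f"pics/{sys.argv[2]}_{k}.png",np.vstack([np.pad(a,((0,0),(0,W-a.shape[1]))) for a in row]))
E
python3 show.py v1.npy m1
```

```text
(no output)
```

View pics/m1_slim.png

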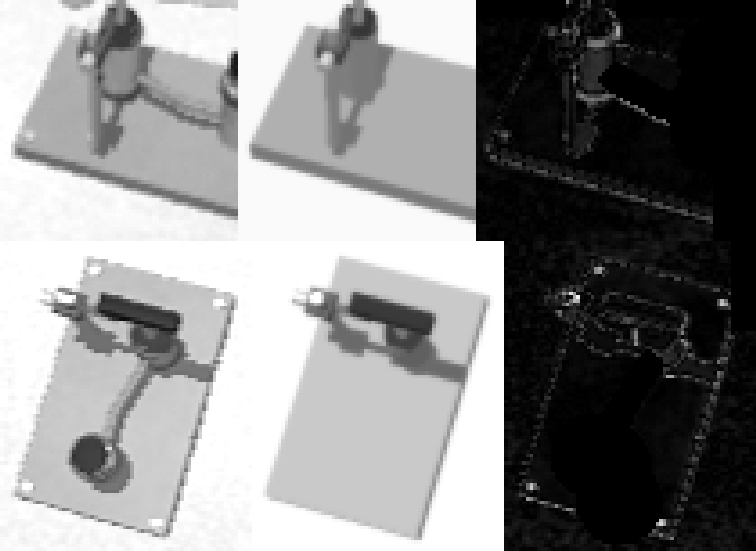

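View pics/m1_wide.png

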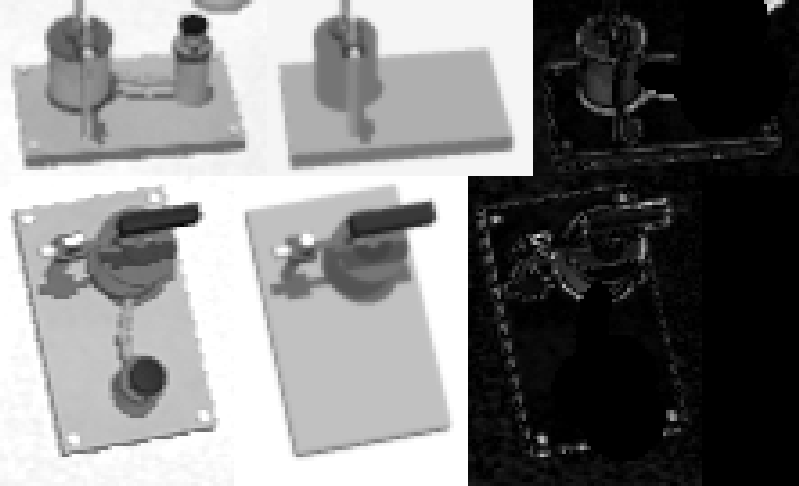

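```bash
python3 - <<'E'
s=open("rc.py").read()
s=s.replace('''br,.02,.1)))''','''br,.02,.0985)))
    P.append(("cap",lambda o,d:cyl_z(o,d,.05,-.02,br,.0985,.1)))
    P.append(("flange",lambda o,d:cyl_z(o,d,.05,-.02,br+.003,.02,.024)))''')
open("rc.py","w").write(s)
E
cat > run3.py <<'E'
from fitrc import *
import sys
k=sys.argv[1]; v=np.load("v1.npy"); i=0 if k=="slim" else 1
vv=np.r_[v[:10],v[10+8*i:18+8*i]]
sc=np.r_[[.001]*7,.05,.05,.1,[.002,.002,.01,.3,.3,.3,.3]]
lo=np.r_[.002,.003,.003,.003,.001,.002,.062,-10,.5,.2,[-9]*7]; hi=np.r_[.008,.01,.015,.015,.008,.012,.09,10,1.55,1.2,[9]*7]
def go(h0,nf=4,free=False):
    f=lambda u:resid(np.r_[np.clip(u[:17]*sc,lo,hi),u[17]*.002 if free else h0],[k])
    u=np.r_[vv[:17]/sc,h0/.002] if free else vv[:17]/sc
    J=lambda u:np.stack([(f(u+.3*e)-f(u-.3*e))/.6 for e in np.eye(len(u))],1)
    return least_squares(f,u,jac=J,max_nfev=nf)
s=go(vv[17],8,True); w=np.r_[s.x[:17]*sc,s.x[17]*.002]; np.save(f"w_{k}.npy",w)
print(k,"cost",2*s.cost,"h",w[17].round(4),w[:17].round(4).tolist())
vv=w
for h in (w[17]+np.array([-.006,-.003,.003,.006,.010])):
    s=go(h,3); print(k,h.round(4),round(2*s.cost))
E
(python3 run3.py slim > slim.txt &) ; timeout 570 python3 run3.py wide; cat slim.txt
```

```text
wide cost 7303.734872989351 h 0.0353 [0.005, 0.0056, 0.0114, 0.0081, 0.0038, 0.0052, 0.0753, 0.7086, 1.4508, 0.5369, 0.5528, -0.2248, 0.1484, 0.2412, -0.7172, 0.0656, 0.2323]
wide 0.0293 8006
wide 0.0323 7617
wide 0.0383 7390
wide 0.0413 7705
wide 0.0453 8171
slim cost 7609.960502829127 h 0.0453 [0.0054, 0.0056, 0.0111, 0.0073, 0.0039, 0.0058, 0.0748, 0.7489, 1.4555, 0.5264, 0.5179, 0.168, -0.2949, -0.2648, -0.3411, 0.2595, 0.9786]
slim 0.0393 8601
slim 0.0423 7888
slim 0.0483 7950
slim 0.0513 8968
slim 0.0553 10499
```

```bash
cat > col.py <<'E'
from rc import *
import sys
w=np.load("w_wide.npy"); g=dict(zip(["rr","pr","cl","ch","aw","kr","ky"],w[:7])); q=w[10:17]; 
Y=np.load(sys.argv[1]).mean(2); roi=(151,161,302,318); r0,r1,c0,c1=roi
az,el=w[7:9]; L=np.array([np.cos(el)*np.cos(az),np.cos(el)*np.sin(az),np.sin(el)])
R,C=np.mgrid[r0:r1,c0:c1]; m=~((C>310)&(R<156))
for dz in np.arange(float(sys.argv[2])-.008,float(sys.argv[2])+.0081,.002):
    P=prims(w[17],.034,g); d=dict(P)
    P=[(a,(lambda o,dd:cyl_z(o,dd,.05,-.02,.017,.105+dz,.111+dz)) if a=="collar" else f) for a,f in P]
    B=basis("side",roi,q[:3],q[5:7],P,L,w[9]); A=B[:,m].T; x,e=nnls(A,Y[r0:r1,c0:c1][m]); print(round(dz,4),round(e,1))
E
python3 col.py avg_up40.npy .039
```

```text
0.031 215.2
0.033 171.7
0.035 125.7
0.037 86.3
0.039 75.4
0.041 108.9
0.043 152.4
0.045 204.2
0.047 240.4
```

```bash
cat > scan.py <<'E'
from fitrc import *
import rc; rc.SS=5
for k in("wide","slim"):
    w=np.load(f"w_{k}.npy"); w2=np.load("w_slim.npy")
    for src,gg in(("own",w),("slimgeo",w2)):
        g=dict(zip(gn,gg[:7])); az,el=gg[7:9]; L=np.array([np.cos(el)*np.cos(az),np.cos(el)*np.sin(az),np.sin(el)]); q=w[10:17]
        for n,off in(("top",q[3:5]),("side",q[5:7])):
            r0,r1,c0,c1=rois[k][n]; y=IMG[n][r0:r1,c0:c1]; R,C=np.mgrid[r0:r1,c0:c1]; e0=proj(n,T(q,[.05,.035,.13]))[0]
            m=MK[k,n]; m2=m&(((C-e0[0])**2+(R-e0[1])**2)<16**2); E=[]; H=np.arange(.028,.0601,.002)
            for h in H:
                B=basis(n,rois[k][n],q[:3],off,prims(h,BR[k],g),L,gg[9]); x,_=nnls(B[:,m].T,y[m]); E.append((np.minimum(abs((np.tensordot(x,B,1)-y)[m2]),30)**2).sum())
            E=np.array(E); i=np.clip(E.argmin(),1,len(H)-2); c=np.polyfit(H[i-1:i+2],E[i-1:i+2],2)
            print(k,src,n,"min",round(-c[1]/2/c[0]*1000,1),(E/1000).round(1).tolist())
E
python3 scan.py
```

```text
wide own top min 35.8 [49.2, 45.9, 43.6, 42.2, 42.0, 42.4, 44.4, 47.1, 51.1, 55.2, 59.7, 64.6, 68.9, 73.3, 77.4, 80.5, 83.7]
wide own side min 35.7 [36.4, 35.1, 32.3, 30.0, 29.0, 30.7, 32.8, 35.0, 35.5, 36.5, 37.4, 37.9, 38.5, 38.2, 38.2, 38.8, 40.9]
wide slimgeo top min 37.8 [53.7, 50.6, 48.2, 46.6, 46.1, 45.7, 46.2, 47.9, 50.7, 53.8, 57.1, 60.7, 64.3, 68.1, 71.2, 74.4, 77.2]
wide slimgeo side min 34.8 [36.9, 35.9, 32.6, 30.4, 30.6, 32.6, 34.8, 36.3, 36.9, 37.7, 38.1, 38.5, 38.7, 38.5, 38.1, 38.4, 39.7]
slim own top min 45.9 [72.1, 69.4, 66.1, 63.6, 60.7, 58.0, 54.9, 52.3, 50.1, 49.2, 50.2, 53.4, 59.0, 65.2, 71.0, 75.7, 79.3]
slim own side min 45.3 [63.2, 61.8, 59.4, 56.0, 53.4, 49.3, 45.9, 40.2, 34.8, 34.0, 39.1, 46.2, 54.5, 60.8, 66.4, 70.8, 73.6]
slim slimgeo top min 45.9 [72.1, 69.4, 66.1, 63.6, 60.7, 58.0, 54.9, 52.3, 50.1, 49.2, 50.2, 53.4, 59.0, 65.2, 71.0, 75.7, 79.3]
slim slimgeo side min 45.3 [63.2, 61.8, 59.4, 56.0, 53.4, 49.3, 45.9, 40.2, 34.8, 34.0, 39.1, 46.2, 54.5, 60.8, 66.4, 70.8, 73.6]
```

```bash
cat > scan2.py <<'E'
from fitrc import *
import rc; rc.SS=5
for k in("slim","wide"):
    w=np.load(f"w_{k}.npy"); g=dict(zip(gn,w[:7])); az,el=w[7:9]; L=np.array([np.cos(el)*np.cos(az),np.cos(el)*np.sin(az),np.sin(el)]); q=w[10:17]
    print(k,"tip px side",proj("side",T(q,[.05,.004,.108+w[17]]))[0]+q[5:7])
    for n,off in(("top",q[3:5]),("side",q[5:7])):
        r0,r1,c0,c1=rois[k][n]; y=IMG[n][r0:r1,c0:c1]; m=MK[k,n]; E=[]; D=np.arange(-.008,.0121,.002)
        R,C=np.mgrid[r0:r1,c0:c1]; e0=proj(n,T(q,[.05,.02,.13]))[0]; m2=m&(((C-e0[0])**2+(R-e0[1])**2)<16**2)
        for dz in D:
            z=.108+w[17]+dz; P=[(a,(lambda o,d:box(o,d,[.05-g["aw"],.004,z-.002],[.05+g["aw"],.05,z+.002])) if a=="arm" else f) for a,f in prims(w[17],BR[k],g)]
            B=basis(n,rois[k][n],q[:3],off,P,L,w[9]); x,_=nnls(B[:,m].T,y[m]); E.append((np.minimum(abs((np.tensordot(x,B,1)-y)[m2]),30)**2).sum())
        print(k,n,"arm dz (mm)",dict(zip((D*1000).round().astype(int).tolist(),(np.array(E)/1000).round(1).tolist())))
E
python3 scan2.py; python3 - <<'E'
import numpy as np
E
```

```text
slim tip px side [316.64579113 234.50447411]
slim top arm dz (mm) {-8: 50.4, -6: 49.7, -4: 49.1, -2: 48.8, 0: 48.4, 2: 48.1, 4: 48.3, 6: 49.8, 8: 50.7, 10: 51.9, 12: 53.5}
slim side arm dz (mm) {-8: 35.0, -6: 35.1, -4: 34.5, -2: 32.8, 0: 30.8, 2: 31.6, 4: 33.7, 6: 36.6, 8: 38.7, 10: 39.5, 12: 39.7}
wide tip px side [309.99331664 161.23777285]
wide top arm dz (mm) {-8: 44.1, -6: 43.2, -4: 42.5, -2: 41.9, 0: 41.6, 2: 41.4, 4: 41.4, 6: 41.7, 8: 42.4, 10: 42.9, 12: 43.5}
wide side arm dz (mm) {-8: 27.1, -6: 26.8, -4: 26.7, -2: 26.6, 0: 26.5, 2: 26.8, 4: 27.5, 6: 28.4, 8: 28.7, 10: 28.9, 12: 29.0}
```

The joint render fit of both cameras puts the wide pointer 36 ± 1 mm above the collar's rest height. The same model reads the collar now at 38.5 mm, matching the 38.9 mm TCP rise, so I'll lower by about 2.5 mm.

```bash
python3 -m creep '[[255,0,0,0.001,0],[255,0,0,0.002,0],[255,0,0,0.0025,0],[255,0,0,0.0025,0],[255,0,0,0.0025,0],[255,0,0,0.0025,0],[255,0,0,0.0025,0],[255,0,0,0.0025,0]]'; python3 d.py; python3 - <<'E'
from plant import imaging
from h import *
acc=[]
for k in range(12):
    acc.append(imaging.snapshot("side")["image"].astype(float))
im=np.mean(acc,0); np.save("avg_up36.npy",im)
cv2.imwrite("pics/up36.png",cv2.resize(np.clip(im[130:185,280:345]*1.7,0,255).astype(np.uint8),None,fx=10,fy=10,interpolation=cv2.INTER_CUBIC))
E
python3 col.py avg_up36.npy .036
```

```text
clock: 19.38
tool_pos: [0.6074, -0.2366, 0.2207]
eef_rot: [0.656, 0.755, 0.001, 0.0]
contact_force: [7.6, -1.1, -10.9]
opening: 0.176
t 19.375 pos [ 0.6074 -0.2366  0.2207] F [  7.6  -1.1 -10.9] open 0.176 q [ 0.57  0.78 -0.52  1.49  0.43  0.99  0.08]
yaxis deg 8.05 want 7.98 z [ 1.3e-03  7.0e-04 -1.0e+00]
plunger delta tool (TCP to point) [ 0.0195 -0.1221  0.0975]
handle delta tool (TCP to point) [-0.0006 -0.002   0.0177]
0.028 215.4
0.03 174.6
0.032 134.6
0.034 95.3
0.036 76.4
0.038 96.9
0.04 136.7
0.042 183.2
0.044 229.9
```

View pics/up36.png

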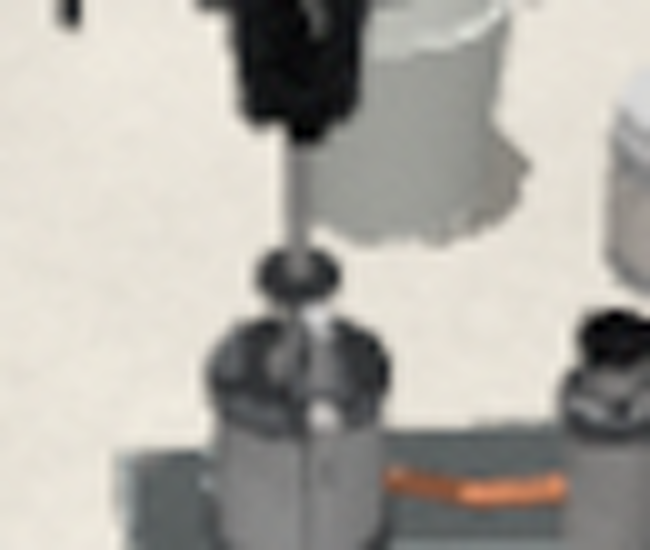

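The picture shows the collar at crop (298,275), which fits to a 36.0 mm rise. The TCP says 36.4 mm. The pointer knob (crop 320,412), pot and plunger haven't moved. Handing in.

```bash
python3 -c "
from plant import r
print(r.finish_job())"
```

```text
the job is handed in; nothing more can be done
None
```

I pressed the wide pump's bleed plunger fully down and let it come back up. I then drew the T-handle rod up and handed the job in at about 20 s, with the arm holding the rod near 36 mm. That should have the collar level with the pointer, but the pointer height is the least certain number here.

- **Plunger:** it bottomed with the tool tip 0.107 m above the table and 21 N of contact force. A picture afterwards showed it back up.
- **Rod height:** the last checks agreed, at 36.0 mm from the side picture and 36.4 mm from the tool's rise. I first pulled to about 39 mm, then lowered 2.5 mm once the mark was worked out. The grip is set to 40 N and the measured pull was about 11 N, with no slip seen.
- **Pointer height, where the estimates disagreed:**
  - A model fitted to both cameras put the pointer tip 35.7–35.8 mm above the collar's rest height, or 34.8–37.8 mm with other settings. I used this because the same model read the raised collar correctly.
  - The point-finding network suggested about 47–51 mm, and an early estimate from the clamp knob gave about 45 mm. I set both aside: the network was off by about 1 pixel (5 mm) on known points, and the knob's highlight pulled that estimate high.
- **Side force:** a steady push of about 7.6 N remained on the handle from slightly off-centre gripping.
- **Rest of the bench:** the wide pump's pointer, the pot and the plunger showed no movement in the last side picture. I did not re-check the slim pump or the other objects; the arm never went near the slim pump.

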